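# Put the spare lens away and shut the dry case

### The job

Put the spare lens away upright in its empty round seat in the open dry case, then bring the case's heavy lid over by its handle and lower it slowly onto its rubber seal, never letting it drop or slam. Ease it down against the slowly yielding seal, no harder than it takes, until the spring catch snaps and the lid stays shut by itself; set the lens down rather than dropping it, and leave the other things on the desk where they are.

Things in the scene. Friction and masses are not known exactly. Their poses are not given: they have to be found in the camera images.
- spare_lens: black ribbed cylindrical microscope lens, 49 mm across, 35 mm high, 0.12 kg, standing upright on the desk to the left of the case. Origin: centre of its underside, z up.
- dry_case: grey metal dry case, fixed on the desk, lid open. Box 170 mm (own x) by 170 mm (own y), walls 9 mm, rim 60 mm above the desk. Origin: centre of its underside, on the desk; z up, own +x points from its front (catch) to its hinge side. Its grey insert (top face 27 mm above the desk) has two round wells: one holds an eyepiece, the other is the lens's empty seat.
- lens_seat (a point): centre of the floor of the empty well: 52.5 mm across, chamfered, 14 mm deep, floor 13 mm above the desk, so a seated lens stands 21 mm proud of the insert. The inner face of the front wall is 68 mm away, that of the hinge wall 84 mm, the eyepiece's centre 80 mm along the case's own -y. A lens not down in its well keeps the lid from shutting.
- lid (a joint): lid angle in rad: 0 = shut, the plate on the metal rim; grows as it opens, stop at 1.75. A 10 mm metal plate of about 0.6 to 1.1 kg, 175 mm from hinge to front edge, 172 mm wide. Hinge friction holds it only near upright (above about 1.45); below that it falls unless held. It meets the seal at about 0.035, the catch snaps at about 0.005, and then it stays at about 0.01 by itself.
- lid_handle (a point): middle of the round bar of the lid's lift handle: 10 mm thick, straight for 86 mm, parallel to the hinge, 45 mm off the lid's outer face, 10 mm short of its front edge. At lid angle a it stands 165 cos a - 50 sin a mm in front of the hinge axis (towards the case's own -x) and 165 sin a + 50 cos a mm above it. Own axes: the lid's, y along the bar.
- lid_hinge (a point): point of the hinge axis midway along it, 65 mm above the desk; the axis is the case's own y through this point.
- catch_bolt (a joint): spring bolt of the catch, in the middle of the case's front wall, in m: 0 = fully out, up to 0.0075 pushed in. The bar of the keeper loop at the lid's front edge pushes it in by about 0.004 on the way down; it snaps out over the bar when the lid is down, and holds it. Nothing has to be done to the bolt itself.
- alcohol_bottle: upright bottle 46 mm across, 154 mm high, at the far left of the work; leave it alone. Origin: centre of its underside.
- hex_drill_2: twist drill with a black hexagonal shank, 110 mm long, lying on the desk close in front of the case's catch side; leave it alone. Origin: middle of its length.
- seal_front (a point): middle of the front stretch of the rubber seal, 6 mm proud of the rim. The lid's front edge comes to rest on it, then must be pushed 5 mm down: 12 to 18 N on the handle besides the lid's weight, growing as the seal yields, till the catch snaps and the hard rim stops it. The seal gives slowly (about 5 N more per 10 mm/s); more than 40 N in all, pushed or by impact, hurts it. Point: on the rim, 60 mm up.
Not all that is in view belongs to the job. What is shaped like the spare_lens but green or orange is not meant.

How it is judged (in metres and radians):
On the way, in this order (a step that is already met when the one before it is completed fails the run):
1. the lens stands released in its seat, the lid still up (horizontal distance between spare_lens and lens_seat below 0.004 m and z of spare_lens in the frame of lens_seat below 0.003 m and angle between spare_lens's own z axis and vertical below 0.08 rad and contact force between the fingers and spare_lens below 0.1 N and value of joint lid above 1 rad), for 0.2 s.
2. the lid is down on its seal (value of joint lid below 0.05 rad), for 0.1 s.
At the end, for the whole second after the job is handed in: The lid stays shut by itself (lid joint below 0.02 rad) with the catch bolt out over the keeper (bolt joint below 2 mm), and the lens stands in its seat: within 4 mm of its centre, its underside within 3 mm of its floor, tilted less than 0.08 rad (value of joint lid below 0.02 rad and value of joint catch_bolt below 0.002 m and horizontal distance between spare_lens and lens_seat below 0.004 m and z of spare_lens in the frame of lens_seat below 0.003 m and angle between spare_lens's own z axis and vertical below 0.08 rad); the robot touches nothing.
It fails at once if the lid drops or slams: it closes faster than 1.5 rad/s below 0.3 rad, or faster than 2.5 rad/s anywhere ((value of joint lid between 0.04 and 0.3 rad and velocity of joint lid below -1.5 rad/s) or velocity of joint lid below -2.5 rad/s).
It fails at once if the lid is set or pressed down on the case with more than 40 N (contact force between lid and dry_case above 40 N).
It fails at once if the lens falls: it moves faster than 0.5 m/s while nothing holds it (linear speed of spare_lens above 0.5 m/s and contact force between the fingers and spare_lens below 0.05 N).
It fails at once if the bottle or the drill in front of the case is moved by more than 3 cm, or the bottle knocked over (distance of any of alcohol_bottle, hex_drill_2 from where it was at the start of the episode above 0.03 m or angle between alcohol_bottle's own z axis and vertical above 0.3 rad).
It also fails if it takes over 67 s, if anything falls off the work surface, if the arm or the gripper's body presses on something with over 40 N, if the wrist force passes 120 N, or if a joint passes its speed limit or range.

### The arm

A 6-joint arm with a two-finger parallel gripper is mounted at the origin on a cart in front of the work surface, level with it; the furniture and walls round the work are solid. World frame = base frame: x ahead of the robot, y to its left, z up, the work surface at z = 0. Lengths are in mm, angles in rad, forces in N, time in s.
With the tool pointing down it reaches from about 350 to 875 mm from the base axis. Payload 4.2 kg.
Tool frame: the origin (TCP) lies on the mounting face of the last link; the fingertips stand 173 mm ahead of it and the grasp point (between the pads) lies grip_point_offset ahead of it (grip_point_offset is the distance from the TCP to the grasp point, in mm); z points along the fingers, y is the line along which they close (so a half turn about z gives the same grasp; the last joint's range is limited). The gripper opens to 85 mm and grips with 20 to 120 N. Pads are 22 mm wide; open, the fingers measure 114 mm over their backs; the gripper's body (76 mm by 85 mm) begins 54 mm behind the grasp point. The pads swing forward as they close: fully open they stand 13 mm farther back than shut.
Start: joints at [1.503, 0.385, 0.008, 0, -1.194, -0.259], TCP at [200.601, 591.911, 404.712] pointing down, gripper open.
Joint ranges: [-3.14, 3.14], [-1.21, 2.06], [-1.07, 1.41], [-3.16, 2.05], [-2.99, -0.16], [-3.1, 3.1]. Speed limits (rad/s): [2.79, 2.79, 3.14, 3.14, 3.14, 3.14].

### API

Orientations are given as a unit quaternion [x, y, z, w].
In Python, from bench import read_state, get_image, job_done, recognise, place_of, grip_point_offset gives the robot as it stands. The module is installed in compiled form; this text tells all that it offers.
- The arm moves only by the tool carry_out, never from a script. Its arguments are lists of equal length, an entry for each row: "slide": the shift along the tool's x, y, z in m, a list of three; "roll": the turn about the tool's z in degrees; "claw": the finger opening in m, from 0 to 0.0854. A call has 1 to 8 rows; each row is the pose to reach, as a shift and turn from the pose commanded when the call began, along the tool's axes at that moment; what a row does not reach only later rows make up. A row lasts 1/8 s, in which the tool goes at most 62.5 mm and 10.7 degrees, less where a joint would pass 70% of its speed; a pose out of reach is approached as far as the arm can. A call with a gripper value outside its range is refused whole. The fingers move at their own pace and stop on an object; the grip force is fixed at half the most. Time passes only in rows, so rows that repeat a pose let the fingers close. It gives the time, the measured TCP pose, the force, the opening and the grip force at its end, in the units of the state.
- read_state(): the state, without advancing time (a new reading comes with each control period).
- get_image(name): name is "scene" or "top" or "wrist"; returns a dict with "img" (400x640x3 uint8, red, green, blue), "z_map" (400x640 float32, mm along the optical axis (not along the pixel's ray), 0 where there is no reading), "mtx" (3x3 intrinsics, pixels), "world_from_camera" (4x4, takes a point from camera to world coordinates); the wrist camera has in their place "T_tool_cam" (4x4, takes a point from camera to tool coordinates, whose origin is the TCP and whose axes are the flange's). Camera axes: x right, y up, looking along -z (the intrinsics and any distortion apply to the point x, -y, -z); pixel columns grow to the right and rows downward; lengths in mm; the calibration is good to about 2 mm. A picture is of the moment at which its call begins: read the wrist's pose just before it.
- job_done(): hands the job in; it is judged then, once.
Trained networks look in a picture, given as the dict that the camera call returned (one of the last four; its "shot" number tells which), for a name from the list of things; names that differ only in an ending like _2 or _b are one class to them, and where a whole thing is asked for, a point or a joint stands for the part that bears it (a point fixed in the world has none). Each returns a list of dicts, best first, with "conf" (0 to 1); they miss things now and then, are a little off and sometimes report something else, mostly with a low value. They report only what shows in the picture. A call takes as long as a camera call. They do not tell look-alikes from the thing itself.
- recognise(picture, thing): "at" ([column, row] in pixels, amid what is visible of it).
- place_of(picture, thing): "at" ([column, row] in pixels: a listed point, or the origin of a listed thing).
The state is a dict: "clock": time; "joints": joint angles; "joint_vel": joint speeds; "joint_efforts": joint torques, N m; "position": TCP position; "ee_rot": TCP orientation; "contact_force": force on the tool from outside, world axes, zero at the start; "wrist_torque": the same for the moment, N m; "gripper_width": finger opening in mm; "grasp_force": force on a finger pad.
Only numpy, scipy, OpenCV 4.12 (cv2) and the standard library are available. Lean on these libraries where they do the work, as an engineer would, in place of code of your own. Each camera call takes 0.05 s, during which the arm holds its last target. There are 200 camera calls.

## Working session

There is one attempt and no reset: what is moved stays moved. The work goes in short steps, Python scripts to look and compute and a tool call to move; the robot and the scene stay as the last step left them, time stands still between calls to the robot, and variables do not carry over. Pictures are saved under pics/ and viewed, at most 10 in all, crops included, and the job is handed in when it is done.

Besides the shell and the picture viewer there is one more tool, called after "Emit:" by a JSON object that holds its "api" and its "payload". carry_out: Moves the arm, as the interface text tells. Its arguments: {"type":"object","properties":{"slide":{"type":"array"},"roll":{"type":"array"},"claw":{"type":"array"}},"required":["slide","roll","claw"]}

```bash
mkdir -p pics; cat > h.py <<'E'
import numpy as np, cv2
from bench import *
from scipy.spatial.transform import Rotation as R
np.set_printoptions(precision=1,suppress=True)
def T_of(p,s=None):
    if 'world_from_camera' in p: return np.array(p['world_from_camera'])
    T=np.eye(4);T[:3,:3]=R.from_quat(s['ee_rot']).as_matrix();T[:3,3]=s['position'];return T@np.array(p['T_tool_cam'])
def ray(p,uv,T):
    K=np.array(p['mtx']);d=np.array([(uv[0]-K[0,2])/K[0,0],-(uv[1]-K[1,2])/K[1,1],-1]);return T[:3,3],T[:3,:3]@d
def atz(p,uv,T,z):
    o,d=ray(p,uv,T);return o+d*(z-o[2])/d[2]
def cloud(p,T):
    z=p['z_map'];K=np.array(p['mtx']);v,u=np.mgrid[:z.shape[0],:z.shape[1]]
    c=np.stack([(u-K[0,2])/K[0,0]*z,-(v-K[1,2])/K[1,1]*z,-z],-1);w=c@T[:3,:3].T+T[:3,3];w[z<=0]=np.nan;return w
def save(n,img): cv2.imwrite('pics/'+n+'.png',np.ascontiguousarray(img[...,::-1]))
E
python3 - <<'E'
from h import *
s=read_state();print(s,grip_point_offset if not callable(grip_point_offset) else grip_point_offset())
for n in('scene','top'):
    p=get_image(n);save(n,p['img']);T=T_of(p);w=cloud(p,T);print(n,p.keys(),T[:3,3])
    for t in('spare_lens','lens_seat','dry_case','lid_handle','lid_hinge','seal_front','alcohol_bottle','hex_drill_2'):
        r=place_of(p,t);print(t,[(np.array(q['at']),round(q['conf'],2),w[int(q['at'][1]),int(q['at'][0])]) for q in r[:3]])
E
```

```text
{'clock': 0.0, 'joints': array([ 1.5,  0.4,  0. , -0. , -1.2, -0.3]), 'joint_vel': array([ 0.,  0.,  0., -0.,  0., -0.]), 'joint_efforts': array([ -0. , -39.2,  18.8,   4.2,  -0. ,   0. ]), 'position': array([200.5, 591.7, 403.6]), 'ee_rot': array([ 1. , -0.2, -0. ,  0. ]), 'contact_force': array([-0.2,  0.1,  0.2]), 'wrist_torque': array([-0.,  0.,  0.]), 'grasp_force': 0.0, 'gripper_width': 85.08868495410097} 154.70000000000002
scene dict_keys(['img', 'z_map', 'mtx', 'world_from_camera', 'shot']) [ 124.5 -168.1  809. ]
spare_lens [(array([314. , 200.8]), 0.88, array([564.1, 300.3,  35.6])), (array([276.5, 213.1]), 0.7, array([487.4, 349.2,  14.5])), (array([295.6, 187.3]), 0.68, array([570.9, 373. ,  18.5]))]
lens_seat [(array([375.6, 257.2]), 0.55, array([555.7, 108.2,  11.7]))]
dry_case [(array([370.1, 270.6]), 0.93, array([516.3,  90.4,  26.9]))]
lid_handle [(array([469., 245.]), 0.87, array([558. , -59.9, 229.3]))]
lid_hinge [(array([412.4, 274.7]), 0.79, array([491.2, -10.3, 162.9]))]
seal_front [(array([337.3, 241.9]), 0.67, array([502.4, 170.6,  65.2]))]
alcohol_bottle [(arr
[... 402 characters left out ...]
,  36.2])), (array([280. , 215.9]), 0.79, array([504.9, 363.5,  34.2]))]
lens_seat [(array([388.8, 189.3]), 0.64, array([564. , 114.3,  10.4]))]
dry_case [(array([392.1, 205.6]), 0.71, array([524.3, 108.8,  25.6])), (array([344.5, 222.4]), 0.19, array([489.6, 218.1,   0.9]))]
lid_handle [(array([497.1, 168.3]), 0.95, array([562.9, -54.2, 225.4])), (array([279.3, 218.8]), 0.45, array([497.8, 365.5,  37.2]))]
lid_hinge [(array([441.5, 191. ]), 0.89, array([541.8,  17.2, 104.7]))]
seal_front [(array([364.4, 208.3]), 0.81, array([513.4, 176.5,  66.4]))]
alcohol_bottle [(array([213.4, 173.6]), 0.94, array([nan, nan, nan]))]
hex_drill_2 [(array([347.1, 221.5]), 0.64, array([491.8, 211.1,   0.4]))]
```

View pics/scene.png

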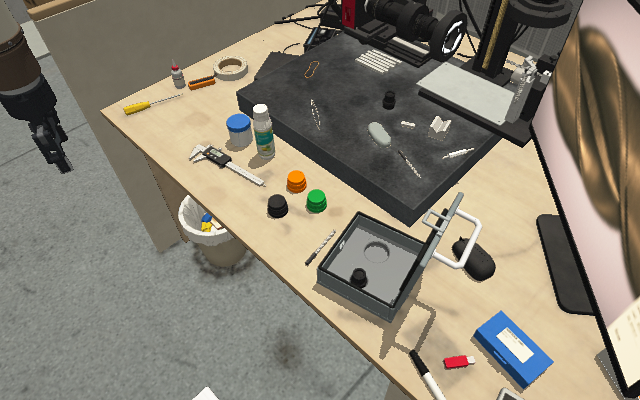

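View pics/top.png

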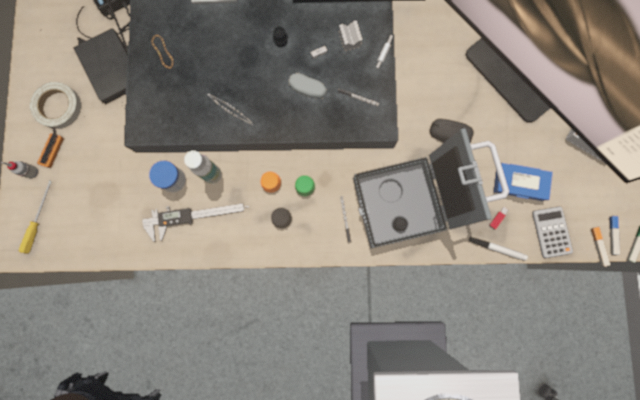

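```bash
python3 - <<'E'
from h import *
for n in('scene','top'):
    p=get_image(n);T=T_of(p);w=cloud(p,T)
    for nm,u in(('black',(277,205) if n=='scene' else (281,217)),):
        m=(np.abs(w[...,2]-34)<6)&(np.hypot(w[...,0]-505,w[...,1]-363)<40);q=w[m];c,r=cv2.minEnclosingCircle(q[:,:2].astype(np.float32));print(n,'lens',c,r,q.mean(0),np.median(q[:,2]))
    m=(w[...,2]>54)&(w[...,2]<68)&(w[...,0]>410)&(w[...,0]<640)&(w[...,1]>-15)&(w[...,1]<210)
    q=w[m][:,:2].astype(np.float32);print('rim',cv2.minAreaRect(q),len(q))
    m=(w[...,2]>110)&(w[...,2]<300)&(w[...,0]>380)&(w[...,0]<680)&(w[...,1]>-120)&(w[...,1]<60);q=w[m]
    print('lid',q.min(0),q.max(0))
    for z in range(120,240,20):
        qq=q[np.abs(q[:,2]-z)<8]; 
        if len(qq)>10: print(z,qq.min(0)[:2],qq.max(0)[:2],np.median(qq,0)[:2])
    if n=='scene': a=cv2.resize(p['img'][160:230,240:350],None,fx=5,fy=5); b=cv2.resize(p['img'][180:280,400:500],None,fx=5,fy=5);a=cv2.copyMakeBorder(a[:,:300],0,150,0,0,0);save('crop1',np.hstack([a,b]))
E
```

```text
scene lens (503.7442321777344, 361.9841003417969) 22.115087509155273 [501.6 360.9  34.6] 34.87181897636276
rim ((527.8226318359375, 96.07421875), (171.1345977783203, 170.6454315185547), 13.319134712219238) 1233
lid [464.6 -73.2 110.1] [636.2  22.6 252.3]
120 [464.6 -20.8] [490.6   1.6] [468.1 -12.1]
140 [464.7 -23.4] [491.9   0.5] [469.5 -13.3]
160 [465.6 -25.8] [491.5  -2.6] [471.1 -15.8]
180 [466.1 -28.5] [492.7  -5.6] [470.1 -19. ]
200 [466.6 -30.7] [620.9  16.4] [485.4 -16.8]
220 [467.9 -73.2] [622.   13.7] [551.3 -53.3]
top lens (502.1356506347656, 363.7713623046875) 20.48153305053711 [501.8 363.5  34.3] 34.355924776882375
rim ((528.7306518554688, 96.02400207519531), (170.1089324951172, 172.70175170898438), 12.492711067199707) 1261
lid [465.  -71.5 110. ] [635.9  30.3 249.8]
120 [465.6 -13. ] [629.6  29.6] [541.8  14.6]
140 [465.8 -16.7] [632.6  26.4] [542.8  12.3]
160 [466.3 -19.2] [631.6  24.8] [541.4   8.9]
180 [466.6 -21.1] [633.   23.3] [541.5   7. ]
200 [467.2 -21.8] [633.4  19.8] [540.    3.7]
220 [468.  -71.5] [633.9  16.5] [553.4 -20.5]
```

View pics/crop1.png

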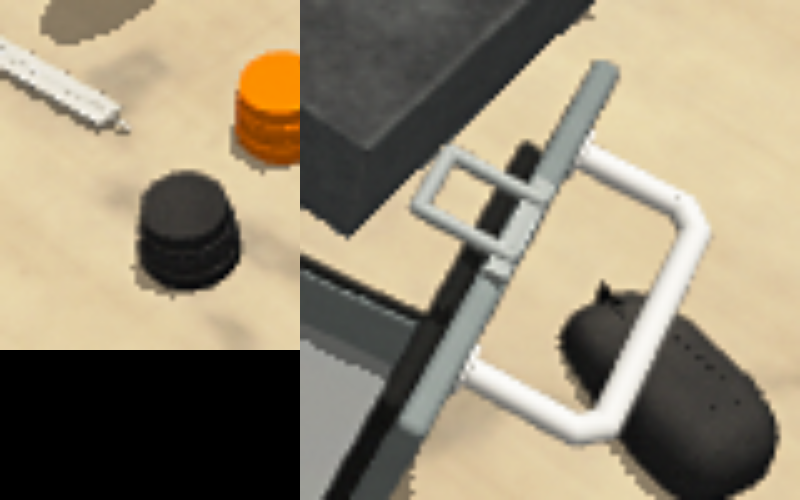

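```bash
cat >> h.py <<'E'
def go(target=None,yaxis=None):
    "slide (m) and roll (deg) from the present measured pose to a target TCP position; yaxis: xy direction for tool y (half turn free)"
    s=read_state();M=R.from_quat(s['ee_rot']).as_matrix()
    if yaxis is not None:
        v=M.T@np.array([*yaxis,0.]);a=np.degrees(np.arctan2(-v[0],v[1]));a=(a+90)%180-90;print('roll',round(a,2),'j6',s['joints'][5])
    if target is not None: print('slide',np.round(M.T@(np.array(target)-s['position'])/1000,4).tolist())
    print('pos',s['position'],'F',s['contact_force'],'t',s['clock'],'w',s['gripper_width'],'tilt',M[:,2].round(3),'y',M[:,1].round(3))
E
python3 - <<'E'
from h import *
go([503,363,330],[.225,-.974])
p=get_image('top');w=cloud(p,T_of(p))
for lo,hi in((260,320),(320,400),(400,500),(500,700)):
    m=(w[...,2]>lo)&(w[...,2]<hi)&(w[...,1]>-400)&(w[...,1]<300);q=w[m]
    if len(q):
        d=np.hypot(q[:,0]-564,q[:,1]+60);print(lo,len(q),d.min(),q[d.argmin()])
E
```

```text
roll -31.73 j6 -0.25859923447763716
slide [0.3599, 0.1197, 0.0747]
pos [200.6 591.9 404.7] F [-0.8 -0.2 -0.1] t 1.0 w 85.54258016596728 tilt [ 0.  0. -1.] y [-0.3 -0.9 -0. ]
260 4444 200.4926447928463 [ 685.2 -219.7  277.9]
320 4316 200.16675504797414 [ 688.7 -216.6  327.2]
400 902 201.94770661947405 [ 707.5 -202.1  401.8]
```

Emit:
{"api": "carry_out", "payload": {"slide": [[0.36,0.12,0.075],[0.36,0.12,0.075],[0.36,0.12,0.075],[0.36,0.12,0.075],[0.36,0.12,0.075],[0.36,0.12,0.075],[0.36,0.12,0.075],[0.36,0.12,0.075]], "roll": [-10,-20,-31.7,-31.7,-31.7,-31.7,-31.7,-31.7], "claw": [0.085,0.085,0.085,0.085,0.085,0.085,0.085,0.085]}}

```text
clock: 2.05
position: [503.6, 362.2, 329.3]
ee_rot: [0.994, 0.112, -0.0, 0.0]
contact_force: [-0.4, 0.8, 0.8]
gripper_width: 85.2
grasp_force: 0.0
```

```bash
python3 - <<'E'
from h import *
s=read_state();p=get_image('wrist');T=T_of(p,s);w=cloud(p,T);save('w1',p['img'])
for f in (recognise,place_of):
  for r in f(p,'spare_lens'): print(r['at'],r['conf'],atz(p,r['at'],T,35 if f is recognise else 0))
m=(np.abs(w[...,2]-35)<4)&(np.hypot(w[...,0]-503,w[...,1]-363)<40);q=w[m][:,:2].astype(np.float32)
print(cv2.minEnclosingCircle(q),q.min(0),q.max(0),np.median(w[m][:,2]))
go([503,363,188],[.225,-.974])
E
```

```text
[315.1, 85.6] 0.88 [588.1 388.3  35. ]
[318.2, 181.0] 0.86 [513. 369.  35.]
[397.6, 119.1] 0.56 [578.1 317.5  35. ]
[314.0, 87.6] 0.71 [586.8 389.9   0. ]
[397.8, 119.1] 0.71 [577.3 309.    0. ]
[319.0, 181.8] 0.65 [502.8 366.5   0. ]
((504.43731689453125, 365.1292724609375), 20.721263885498047) [484.  344.6] [525.  385.2] 34.06512207491113
roll 0.07 j6 0.9115246503723806
slide [0.0005, 0.001, 0.1423]
pos [502.2 363.8 330.3] F [0.4 0.1 0.2] t 2.2 w 84.97416445542972 tilt [ 0.  0. -1.] y [ 0.2 -1.  -0. ]
```

View pics/w1.png

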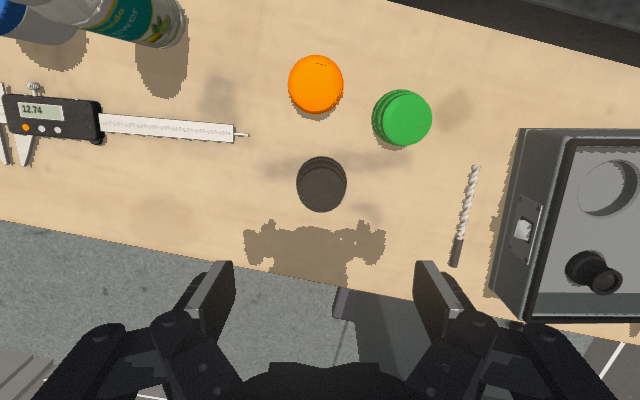

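Emit:
{"api": "carry_out", "payload": {"slide": [[0.001,0,0.06],[0.001,0,0.12],[0.001,0,0.144],[0.001,0,0.144],[0.001,0,0.144]], "roll": [0,0,0,0,0], "claw": [0.085,0.085,0.085,0.085,0.085]}}

```text
clock: 2.82
position: [504.0, 364.3, 187.5]
ee_rot: [0.993, 0.114, 0.001, -0.001]
contact_force: [0.6, 0.2, -0.6]
gripper_width: 85.3
grasp_force: 0.0
```

Emit:
{"api": "carry_out", "payload": {"slide": [[0,0,0],[0,0,0],[0,0,0],[0,0,0],[0,0,0],[0,0,0]], "roll": [0,0,0,0,0,0], "claw": [0.04,0.04,0.04,0.04,0.04,0.04]}}

```text
clock: 3.58
position: [504.3, 363.3, 187.5]
ee_rot: [0.994, 0.113, 0.001, -0.001]
contact_force: [-1.3, 0.4, 5.5]
gripper_width: 41.5
grasp_force: 59.8
```

Emit:
{"api": "carry_out", "payload": {"slide": [[0,0,-0.02],[0,0,-0.06],[0,0,-0.11],[0,0,-0.12],[0,0,-0.12]], "roll": [0,0,0,0,0], "claw": [0.04,0.04,0.04,0.04,0.04]}}

```text
clock: 4.2
position: [503.8, 362.6, 306.1]
ee_rot: [0.994, 0.113, 0.0, -0.001]
contact_force: [-1.2, -0.6, -1.5]
gripper_width: 41.3
grasp_force: 60.7
```

```bash
python3 - <<'E'
from h import *
s=read_state();p=get_image('wrist');T=T_of(p,s);w=cloud(p,T);save('w2',p['img'])
for t in('lens_seat',):
  for r in place_of(p,t): print(t,r['at'],r['conf'],atz(p,r['at'],T,13))
go([563,114,307],[.225,-.974])
p=get_image('top');T=T_of(p);w=cloud(p,T)
for r in place_of(p,'lens_seat'): print('top',r['at'],r['conf'],atz(p,r['at'],T,13))
m=(w[...,2]<20)&(np.hypot(w[...,0]-564,w[...,1]-114)<35);q=w[m][:,:2].astype(np.float32);print(cv2.minEnclosingCircle(q),len(q),q.min(0),q.max(0))
E
```

```text
lens_seat [622.3, 192.8] 0.6 [562.8 109.7  13. ]
roll -0.07 j6 0.912972562278199
slide [0.0023, 0.2554, -0.0027]
pos [503.5 362.4 303.9] F [-0.  -0.1 -1.8] t 4.3 w 41.28036590507339 tilt [-0. -0. -1.] y [ 0.2 -1.   0. ]
top [389.4, 192.6] 0.61 [555.  111.7  13. ]
((562.2738037109375, 114.92440795898438), 31.45538902282715) 389 [535.   84.7] [585.7 142.1]
```

View pics/w2.png

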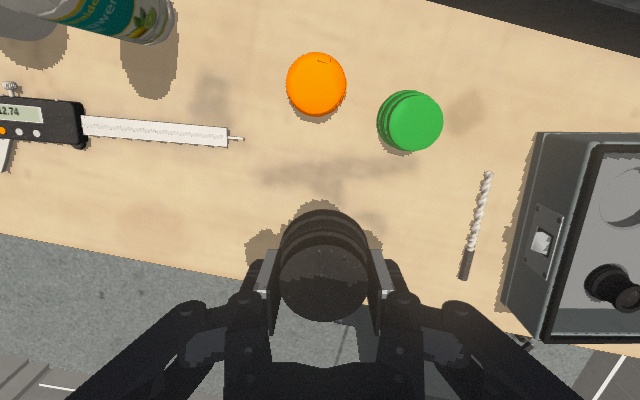

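Emit:
{"api": "carry_out", "payload": {"slide": [[0,0.06,0],[0,0.12,0],[0,0.15,0],[0,0.15,0],[0,0.15,0]], "roll": [0,0,0,0,0], "claw": [0.04,0.04,0.04,0.04,0.04]}}

```text
clock: 5.03
position: [537.7, 217.0, 304.9]
ee_rot: [0.994, 0.113, -0.001, 0.0]
contact_force: [-0.3, 0.6, -1.2]
gripper_width: 41.8
grasp_force: 60.8
```

```bash
cat > seat.py <<'E'
from h import *
s=read_state();p=get_image('wrist');T=T_of(p,s);w=cloud(p,T);save('w3',p['img'])
for r in place_of(p,'lens_seat'): print('net',r['at'],r['conf'],atz(p,r['at'],T,13))
M=R.from_quat(s['ee_rot']).as_matrix()
# seat by depth: insert-height map around
ins=(np.abs(w[...,2]-27)<5);print('insert z',np.median(w[ins][:,2]))
m=(w[...,2]<21)&(w[...,2]>5)&(np.hypot(w[...,0]-563,w[...,1]-113)<33);q=w[m]
print('floor',cv2.minEnclosingCircle(q[:,:2].astype(np.float32)),len(q),np.median(q[:,2]),q.mean(0))
# edge points: outermost insert points -> fit circle r 26..29
from scipy.optimize import least_squares
g=cv2.morphologyEx(m.astype(np.uint8),cv2.MORPH_CLOSE,np.ones((3,3)));cs=max(cv2.findContours(g,0,1)[0],key=cv2.contourArea)[:,0]
pts=np.array([atz(p,c,T,27)[:2] for c in cs]);f=least_squares(lambda a:np.hypot(*(pts-a[:2]).T)-a[2],[563,113,27],loss='soft_l1');print('rimfit',f.x,'rms',np.sqrt((f.fun**2).mean()))
# held lens in tool frame
t=(w-s['position'])@M;h=(t[...,2]>115)&(t[...,2]<175)&(np.hypot(t[...,0],t[...,1])<35)
for z in range(130,175,3):
    k=h&(np.abs(t[...,2]-z)<1.5)
    if k.sum()>15:print(z,k.sum(),t[k][:,:2].min(0),t[k][:,:2].max(0))
go()
E
python3 seat.py
```

```text
net [450.1, 191.7] 0.81 [563.9 110.5  13. ]
net [321.9, 248.6] 0.16 [485.3 206.4  13. ]
insert z 26.32090161618879
floor ((563.58544921875, 113.99138641357422), 30.5228214263916) 2744 12.410315310900074 [559.6 107.   12.9]
rimfit [562.1 113.8  24.7] rms 0.37913710104345666
130 218 [ -1.2 -33. ] [14.4 32.7]
133 321 [ -9.5 -32.9] [13.1 32.9]
136 658 [-11.2 -27.3] [12.2 27.1]
139 290 [-10.7 -34.1] [12.2 33.9]
142 359 [-10.9 -34.2] [12.  34.1]
145 344 [-10.7 -34.1] [12.3 34.3]
148 321 [-10.8 -34.2] [12.2 34.1]
151 558 [-14.  -34.2] [18.8 34. ]
154 5493 [-20.2 -34.3] [21. 34.]
157 544 [-16.3 -34.2] [21.3 34.2]
160 460 [-10.4 -34. ] [21.7 34.1]
163 727 [-10.2 -34.3] [23.1 33.3]
166 422 [  4.6 -32.5] [23.9 32.4]
169 335 [  9.1 -27.1] [23.7 27.3]
172 179 [  9.5 -21.2] [23.8 20.9]
pos [537.6 217.7 305.2] F [-0.3  0.7 -0.4] t 5.125 w 41.30274971655896 tilt [-0. -0. -1.] y [ 0.2 -1.   0. ]
```

View pics/w3.png

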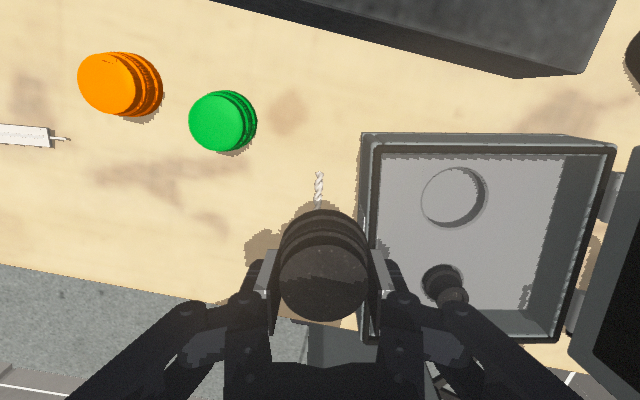

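Emit:
{"api": "carry_out", "payload": {"slide": [[-0.03,0.05,0],[-0.06,0.1,0],[-0.085,0.108,0],[-0.085,0.108,0],[-0.085,0.108,0]], "roll": [0,0,0,0,0], "claw": [0.04,0.04,0.04,0.04,0.04]}}

```text
clock: 5.75
position: [479.7, 93.5, 306.1]
ee_rot: [0.994, 0.114, 0.001, -0.0]
contact_force: [0.2, 0.1, -1.7]
gripper_width: 41.7
grasp_force: 60.9
```

```bash
sed -i "s/w\[...,2\]<21)/w[...,2]<23.5)/;s/save('w3'/save('w4'/" seat.py; cat >> seat.py <<'E'
print('edge minmax in tool xy rel', ((np.c_[pts,np.full(len(pts),27)]-s['position'])@M)[:,:2].min(0),((np.c_[pts,np.full(len(pts),27)]-s['position'])@M)[:,:2].max(0))
go([563,112.3,300],[.225,-.974])
E
python3 seat.py
```

```text
net [327.2, 90.8] 0.97 [563.1 110.1  13. ]
insert z 26.29490552384914
floor ((561.2970581054688, 111.35139465332031), 26.98033905029297) 3949 12.380084269126712 [561.8 111.6  12.8]
rimfit [561.  111.5  25.5] rms 0.30202599630873395
130 222 [ -0.7 -32.8] [14.6 32.9]
133 346 [ -9.9 -32.1] [13.  32.7]
136 638 [-11.1 -27.3] [12.3 27.1]
139 276 [-10.8 -34. ] [12.4 33.7]
142 363 [-11.3 -34.2] [12.1 34.1]
145 337 [-10.9 -34.1] [12.1 34.1]
148 311 [-10.8 -34.1] [12.1 33.9]
151 591 [-14.1 -34.1] [19.  34.4]
154 5493 [-20.3 -34. ] [21.3 33.9]
157 527 [-10.5 -34.2] [21.4 34.1]
160 461 [-10.4 -34.1] [21.5 34.2]
163 771 [-11.2 -34.1] [23.1 33.6]
166 399 [  5.1 -32.6] [23.5 32.7]
169 338 [  9.3 -26.9] [23.8 26.4]
172 182 [ 10.2 -21.1] [23.6 20.5]
pos [479.8  93.5 305.8] F [ 0.7 -0.8 -1.8] t 5.85 w 41.21769647512909 tilt [ 0.  0. -1.] y [ 0.2 -1.  -0. ]
edge minmax in tool xy rel [ 57.3 -24.5] [108.8  26.4]
roll 0.05 j6 1.2729999523470226
slide [0.0853, 0.0005, 0.0059]
pos [479.8  93.5 305.8] F [ 0.7 -0.8 -1.8] t 5.85 w 41.21769647512909 tilt [ 0.  0. -1.] y [ 0.2 -1.  -0. ]
```

View pics/w4.png

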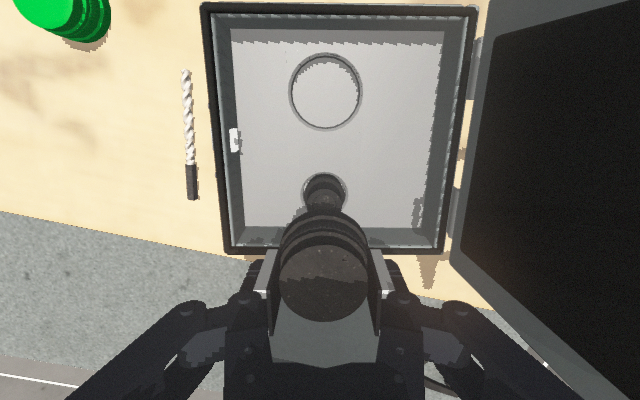

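Emit:
{"api": "carry_out", "payload": {"slide": [[0.05,0.001,0],[0.084,0.001,0.02],[0.084,0.001,0.06],[0.084,0.001,0.085],[0.084,0.001,0.085],[0.084,0.001,0.088],[0.084,0.001,0.091]], "roll": [0,0,0,0,0,0,0], "claw": [0.04,0.04,0.04,0.04,0.04,0.04,0.04]}}

```text
clock: 6.72
position: [561.7, 110.8, 216.0]
ee_rot: [0.994, 0.113, 0.001, -0.0]
contact_force: [0.2, 0.2, -1.1]
gripper_width: 41.6
grasp_force: 60.9
```

Emit:
{"api": "carry_out", "payload": {"slide": [[0,0,0.002],[0,0,0.004],[0,0,0.006]], "roll": [0,0,0], "claw": [0.04,0.04,0.04]}}

```text
clock: 7.1
position: [561.2, 110.3, 208.8]
ee_rot: [0.994, 0.113, 0.0, -0.0]
contact_force: [-0.3, -0.4, -1.6]
gripper_width: 41.7
grasp_force: 60.9
```

Emit:
{"api": "carry_out", "payload": {"slide": [[0,0,0.002],[0,0,0.004],[0,0,0.006],[0,0,0.006]], "roll": [0,0,0,0], "claw": [0.04,0.04,0.04,0.04]}}

```text
clock: 7.6
position: [561.1, 110.3, 202.5]
ee_rot: [0.994, 0.113, -0.0, 0.0]
contact_force: [0.0, 0.4, -1.4]
gripper_width: 41.5
grasp_force: 60.9
```

Emit:
{"api": "carry_out", "payload": {"slide": [[0,0,0.001],[0,0,0.002],[0,0,0.002]], "roll": [0,0,0], "claw": [0.04,0.04,0.04]}}

```text
clock: 7.98
position: [561.2, 110.3, 200.7]
ee_rot: [0.994, 0.113, -0.0, 0.0]
contact_force: [0.1, 0.3, -1.1]
gripper_width: 41.8
grasp_force: 60.9
```

Emit:
{"api": "carry_out", "payload": {"slide": [[0,0,0.001],[0,0,0.001]], "roll": [0,0], "claw": [0.04,0.04]}}

```text
clock: 8.22
position: [561.2, 110.3, 200.5]
ee_rot: [0.994, 0.113, 0.0, 0.0]
contact_force: [-2.2, 0.2, 5.6]
gripper_width: 41.4
grasp_force: 61.8
```

Emit:
{"api": "carry_out", "payload": {"slide": [[0,0,0],[0,0,0],[0,0,0],[0,0,0],[0,0,-0.02],[0,0,-0.06],[0,0,-0.12],[0,0,-0.18]], "roll": [0,0,0,0,0,0,0,0], "claw": [0.06,0.065,0.065,0.065,0.065,0.065,0.065,0.065]}}

```text
clock: 9.22
position: [561.0, 110.2, 381.3]
ee_rot: [0.994, 0.113, -0.0, 0.0]
contact_force: [1.4, 0.1, -1.3]
gripper_width: 64.6
grasp_force: 0.0
```

```bash
python3 - <<'E'
from h import *
s=read_state();p=get_image('wrist');T=T_of(p,s);w=cloud(p,T)
m=(np.abs(w[...,2]-48)<6)&(np.hypot(w[...,0]-562,w[...,1]-111)<30);q=w[m]
print('lens top',cv2.minEnclosingCircle(q[:,:2].astype(np.float32)),len(q))
m&=np.abs(w[...,2]-np.median(q[:,2]))<3;q=w[m];A=np.c_[q[:,:2]-q[:,:2].mean(0),np.ones(len(q))];print('plane',np.linalg.lstsq(A,q[:,2],rcond=None)[0].round(3))
a=p['img']
# handle
for n in('scene','top'):
    p=get_image(n);T=T_of(p);w=cloud(p,T)
    for r in place_of(p,'lid_handle')[:1]:print(n,r['at'],r['conf'],atz(p,r['at'],T,221))
    img=p['img'].astype(int);white=(img.min(-1)>150)
    m=white&(w[...,2]>195)&(w[...,2]<245)&(w[...,0]>480)&(w[...,0]<640)&(w[...,1]>-100)&(w[...,1]<-20);q=w[m];
    print('bar',len(q),q.min(0),q.max(0))
    t=(q[:,:2]-[528,96])@np.array([[.225,.974],[-.974,.225]]);bar=t[:,0]>t[:,0].max()-10
    print('own x max',t[:,0].max(),'y range',t[bar,1].min(),t[bar,1].max(),'z',q[bar,2].max(),np.median(q[bar],0))
save('w5',np.hstack([a,p['img'][100:260,380:560].repeat(2,0).repeat(2,1)[:400]])[:, :1000:1] if 0 else a)
go([564,-60,400],[.225,-.974])
E
```

```text
lens top ((561.702392578125, 110.99528503417969), 20.79426383972168) 1280
plane [-0.   0.  47.1]
scene [469.3, 240.4] 0.79 [572.2 -53.9 221. ]
bar 622 [480.  -73.6 222.8] [615.1 -20.3 242. ]
own x max 164.60914252828474 y range -52.352400851603555 52.575330317646824 z 230.79678095481324 [561.6 -60.1 227.4]
top [496.8, 169.9] 0.71 [560.3 -55.4 221. ]
bar 458 [493.4 -71.5 218.6] [613.5 -22.1 239.5]
own x max 163.3927956106386 y range -53.22133195997173 51.84030740243475 z 231.01824849384877 [563.4 -57.3 226.2]
roll -0.05 j6 1.3199594158999675
slide [-0.035, 0.1666, -0.0206]
pos [560.7 110.2 379.4] F [-0.   0.4 -0.2] t 9.475 w 64.93855288760825 tilt [-0.  0. -1.] y [ 0.2 -1.  -0. ]
```

View pics/w5.png

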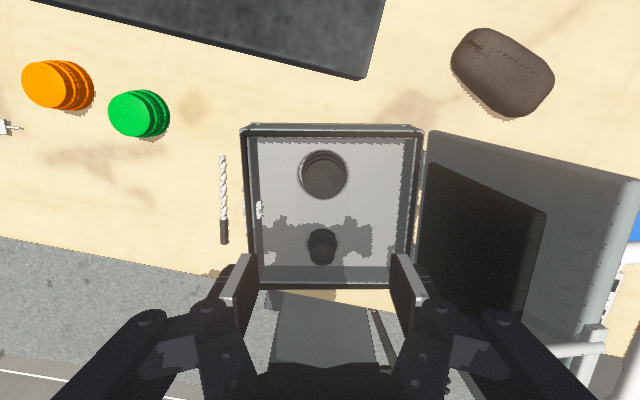

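Emit:
{"api": "carry_out", "payload": {"slide": [[0,0,-0.06],[-0.03,0.05,-0.08],[-0.07,0.1,-0.08],[-0.11,0.15,-0.08],[-0.115,0.17,-0.08],[-0.115,0.17,-0.08],[-0.115,0.17,-0.08]], "roll": [0,0,0,0,0,0,0], "claw": [0.04,0.04,0.04,0.04,0.04,0.04,0.04]}}

```text
clock: 10.35
position: [487.5, -80.8, 458.5]
ee_rot: [0.994, 0.113, -0.001, -0.0]
contact_force: [0.3, 0.4, -0.2]
gripper_width: 39.9
grasp_force: 0.0
```

```bash
python3 - <<'E'
from h import *
s=read_state();p=get_image('wrist');T=T_of(p,s);w=cloud(p,T);save('w6',p['img']);M=R.from_quat(s['ee_rot']).as_matrix()
for n in('lid_handle','lid_hinge'):
  for r in place_of(p,n)[:1]:print(n,r['at'],r['conf'],atz(p,r['at'],T,224 if n=='lid_handle' else 65))
t=(w-s['position'])@M
b=(w[...,2]>212)&(w[...,2]<240)&(p['img'].min(-1)>120)&(w[...,1]<-25)&(np.abs((w[...,:2]-[563,-59])@[.974,.225])<38)
q=w[b];q=q[q[:,2]>np.median(q[:,2])-6];
from scipy.optimize import least_squares
u=np.array([.225,-.974]);e=(q[:,:2]-[528,96])@u;l=(q[:,:2]-[528,96])@[.974,.225]
f=least_squares(lambda a:np.hypot(e-a[0]-a[2]*l,q[:,2]-a[1])-5,[159,224,0],loss='soft_l1');print('bar ownx,z,slope',f.x,len(q),np.sqrt((f.fun**2).mean()),'e',e.min(),e.max(),'zmax',q[:,2].max())
print('tool y of bar',np.percentile(t[b][:,1],[2,50,98]))
# lid inner face angle
c=(w[...,2]>90)&(w[...,2]<225);E=(w[...,:2]-[528,96])@u;c&=(E>70)&(E<125)&(np.abs((w[...,:2]-[528,96])@[.974,.225])<70)
if c.sum()>50:
    k=np.polyfit(w[c][:,2],E[c],1);print('face slope',k, 'angle',1.5708+np.arctan(k[0]),c.sum())
go([563,-59,450],[.225,-.974])
E
```

```text
lid_hinge [257.9, 91.2] 0.63 [553.1   7.9  65. ]
bar ownx,z,slope [158.2 221.8   0. ] 2118 0.5518306698864397 e 153.13676591355042 163.2340850635564 zmax 228.54038501280175
tool y of bar [-9.5 -4.7  0.1]
face slope [ 0.  96.5] angle 1.6123694953437697 3308
roll 0.04 j6 1.6326911440419882
slide [0.0782, -0.0038, 0.009]
pos [487.7 -80.3 459.1] F [-0.9 -0.2  0.7] t 10.5 w 40.04121606258663 tilt [-0. -0. -1.] y [ 0.2 -1.  -0. ]
```

View pics/w6.png

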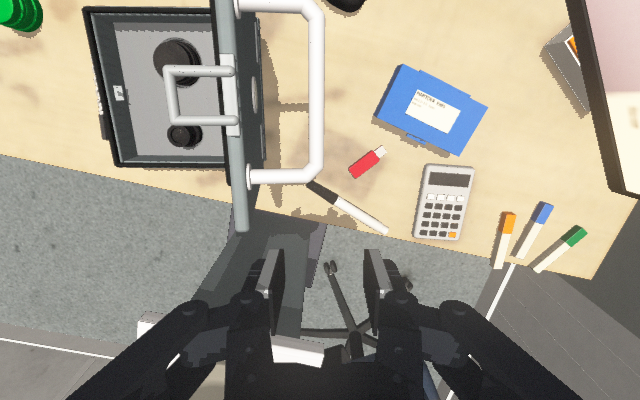

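Emit:
{"api": "carry_out", "payload": {"slide": [[0.05,-0.0045,0],[0.0785,-0.0045,0.0],[0.0785,-0.0045,0.02],[0.0785,-0.0045,0.05],[0.0785,-0.0045,0.082],[0.0785,-0.0045,0.082],[0.0785,-0.0045,0.082]], "roll": [0,0,0,0,0,0,0], "claw": [0.034,0.034,0.034,0.034,0.034,0.034,0.034]}}

```text
clock: 11.38
position: [563.4, -58.7, 378.9]
ee_rot: [0.994, 0.114, 0.001, 0.0]
contact_force: [0.0, -0.3, -0.5]
gripper_width: 33.9
grasp_force: 0.0
```

Emit:
{"api": "carry_out", "payload": {"slide": [[0,0,0],[0,0,0],[0,0,0],[0,0,0]], "roll": [0,0,0,0], "claw": [0.005,0.005,0.005,0.005]}}

```text
clock: 11.88
position: [563.2, -59.3, 379.0]
ee_rot: [0.994, 0.113, 0.001, 0.0]
contact_force: [0.6, -0.4, 5.0]
gripper_width: 8.0
grasp_force: 58.8
```

```bash
python3 - <<'E'
import numpy as np
f=lambda a:165*np.cos(a)-50*np.sin(a)
h=lambda a:165*np.sin(a)+50*np.cos(a)
a=1.69
while a>0.06:
    b=a-0.05*np.arange(1,9);print(round(a,2),[[0,round(-(f(x)-f(a))/1000,4),round(-(h(x)-h(a))/1000,4)] for x in b if x>0]);a-=.4
E
```

```text
1.69 [[0, np.float64(-0.008), np.float64(-0.0033)], [0, np.float64(-0.0161), np.float64(-0.0061)], [0, np.float64(-0.0244), np.float64(-0.0086)], [0, np.float64(-0.0327), np.float64(-0.0106)], [0, np.float64(-0.0412), np.float64(-0.0122)], [0, np.float64(-0.0498), np.float64(-0.0134)], [0, np.float64(-0.0583), np.float64(-0.0142)], [0, np.float64(-0.067), np.float64(-0.0145)]]
1.29 [[0, np.float64(-0.0086), np.float64(0.0001)], [0, np.float64(-0.0172), np.float64(0.0006)], [0, np.float64(-0.0258), np.float64(0.0016)], [0, np.float64(-0.0343), np.float64(0.003)], [0, np.float64(-0.0427), np.float64(0.0048)], [0, np.float64(-0.051), np.float64(0.007)], [0, np.float64(-0.0593), np.float64(0.0097)], [0, np.float64(-0.0673), np.float64(0.0127)]]
0.89 [[0, np.float64(-0.0079), np.float64(0.0034)], [0, np.float64(-0.0156), np.float64(0.0073)], [0, np.float64(-0.0231), np.float64(0.0115)], [0, np.float64(-0.0304), np.float64(0.0161)], [0, np.float64(-0.0375), np.float64(0.021)], [0, np.float64(-0.0443), np.float64(0.0263)], [0, np.float64(-0.0508), np.float64(0.032)], [0, np.float64(-0.0571), np.float64(0.0379)]]
0.49 [[0, np.float64(-0.0059), np.float64(0.0063)], [0, np.float64(-0.0115), np.float64(0.0128)], [0, np.float64(-0.0168), np.float64(0.0196)], [0, np.float64(-0.0218), np.float64(0.0267)], [0, np.float64(-0.0263), np.float64(0.034)], [0, np.float64(-0.0305), np.float64(0.0415)], [0, np.float64(-0.0344), np.float64(0.0492)], [0, np.float64(-0.0378), np.float64(0.0571)]]
0.09 [[0, np.float64(-0.003), np.float64(0.0081)]]
```

Emit:
{"api": "carry_out", "payload": {"slide": [[0,-0.008,-0.0033],[0,-0.0161,-0.0061],[0,-0.0244,-0.0086],[0,-0.0244,-0.0086]], "roll": [0,0,0,0], "claw": [0.005,0.005,0.005,0.005]}}

```text
clock: 12.38
position: [557.6, -34.9, 388.5]
ee_rot: [0.994, 0.114, 0.002, 0.001]
contact_force: [0.4, -2.5, 9.2]
gripper_width: 7.9
grasp_force: 59.1
```

Emit:
{"api": "carry_out", "payload": {"slide": [[0,-0.0083,-0.003],[0,-0.0168,-0.0046],[0,-0.0254,-0.0058],[0,-0.0339,-0.0066],[0,-0.0426,-0.0069],[0,-0.0426,-0.0069]], "roll": [0,0,0,0,0,0], "claw": [0.005,0.005,0.005,0.005,0.005,0.005]}}

```text
clock: 13.12
position: [548.2, 7.6, 393.8]
ee_rot: [0.994, 0.114, 0.002, -0.001]
contact_force: [5.1, 1.1, 5.5]
gripper_width: 7.5
grasp_force: 61.8
```

Emit:
{"api": "carry_out", "payload": {"slide": [[0,-0.0086,0.0001],[0,-0.0172,0.0006],[0,-0.0258,0.0016],[0,-0.0343,0.003],[0,-0.0427,0.0048],[0,-0.051,0.007],[0,-0.0593,0.0097],[0,-0.0673,0.0127]], "roll": [0,0,0,0,0,0,0,0], "claw": [0.005,0.005,0.005,0.005,0.005,0.005,0.005,0.005]}}

```text
clock: 14.12
position: [533.3, 73.3, 381.0]
ee_rot: [0.994, 0.113, 0.002, -0.001]
contact_force: [5.7, 2.4, 3.4]
gripper_width: 7.5
grasp_force: 61.7
```

Emit:
{"api": "carry_out", "payload": {"slide": [[0,-0.0079,0.0034],[0,-0.0156,0.0073],[0,-0.0231,0.0115],[0,-0.0304,0.0161],[0,-0.0375,0.021],[0,-0.0443,0.0263],[0,-0.0508,0.032],[0,-0.0571,0.0379]], "roll": [0,0,0,0,0,0,0,0], "claw": [0.005,0.005,0.005,0.005,0.005,0.005,0.005,0.005]}}

```text
clock: 15.12
position: [520.1, 129.2, 342.5]
ee_rot: [0.994, 0.113, 0.001, -0.001]
contact_force: [5.5, 5.1, 1.4]
gripper_width: 7.7
grasp_force: 61.5
```

Emit:
{"api": "carry_out", "payload": {"slide": [[0,-0.0059,0.0063],[0,-0.0115,0.0128],[0,-0.0168,0.0196],[0,-0.0218,0.0267],[0,-0.0263,0.034],[0,-0.0305,0.0415],[0,-0.0305,0.0415]], "roll": [0,0,0,0,0,0,0], "claw": [0.005,0.005,0.005,0.005,0.005,0.005,0.005]}}

```text
clock: 16.0
position: [512.9, 158.9, 299.8]
ee_rot: [0.994, 0.113, 0.0, -0.001]
contact_force: [5.5, 4.7, -2.0]
gripper_width: 7.9
grasp_force: 61.8
```

```bash
python3 - <<'E'
from h import *
go()
p=get_image('scene');w=cloud(p,T_of(p));u=np.array([.225,-.974])
E=(w[...,:2]-[528,96])@u;L=(w[...,:2]-[528,96])@[.974,.225]
c=(w[...,2]>60)&(w[...,2]<130)&(np.abs(L)<80)&(E>-84)&(E<70);k=np.polyfit(E[c],w[c][:,2],1)
for _ in range(5):
    r=w[...,2]-np.polyval(k,E);d=c&(np.abs(r)<6);k=np.polyfit(E[d],w[d][:,2],1)
print('lid angle',-np.arctan(k[0]),k,d.sum())
E
```

```text
pos [512.9 158.9 299.8] F [ 5.5  4.7 -2. ] t 16.0 w 7.941451333255739 tilt [ 0.  0. -1.] y [ 0.2 -1.  -0. ]
lid angle 0.17773718534655086 [-0.2 87.1] 4977
```

Emit:
{"api": "carry_out", "payload": {"slide": [[0,-0.0015,0.003],[0,-0.003,0.006],[0,-0.0045,0.009],[0,-0.006,0.012],[0,-0.007,0.015],[0,-0.008,0.018],[0,-0.008,0.018]], "roll": [0,0,0,0,0,0,0], "claw": [0.005,0.005,0.005,0.005,0.005,0.005,0.005]}}

```text
clock: 16.92
position: [511.0, 166.6, 282.2]
ee_rot: [0.994, 0.113, 0.0, -0.001]
contact_force: [4.3, 6.8, -2.0]
gripper_width: 7.6
grasp_force: 61.1
```

Emit:
{"api": "carry_out", "payload": {"slide": [[0,-0.0003,0.0007],[0,-0.0006,0.0014],[0,-0.0009,0.0021],[0,-0.0012,0.0028],[0,-0.0014,0.0035],[0,-0.0016,0.0042]], "roll": [0,0,0,0,0,0], "claw": [0.005,0.005,0.005,0.005,0.005,0.005]}}

```text
clock: 17.68
position: [510.7, 167.9, 279.0]
ee_rot: [0.994, 0.113, 0.001, -0.001]
contact_force: [3.0, 5.5, 3.8]
gripper_width: 7.7
grasp_force: 61.6
```

Emit:
{"api": "carry_out", "payload": {"slide": [[0,0,0.0004],[0,0,0.0008],[0,0,0.0012],[0,-0.0002,0.0016],[0,-0.0003,0.002]], "roll": [0,0,0,0,0], "claw": [0.005,0.005,0.005,0.005,0.005]}}

```text
clock: 18.3
position: [510.6, 168.4, 277.4]
ee_rot: [0.994, 0.113, 0.001, -0.001]
contact_force: [1.2, 5.9, 7.6]
gripper_width: 7.6
grasp_force: 61.8
```

Emit:
{"api": "carry_out", "payload": {"slide": [[0,0,0.0004],[0,0,0.0008],[0,0,0.0012],[0,0,0.0016],[0,0,0.002]], "roll": [0,0,0,0,0], "claw": [0.005,0.005,0.005,0.005,0.005]}}

```text
clock: 18.92
position: [510.3, 168.6, 275.8]
ee_rot: [0.994, 0.113, 0.001, -0.002]
contact_force: [-0.8, 7.1, 9.5]
gripper_width: 7.6
grasp_force: 63.0
```

Emit:
{"api": "carry_out", "payload": {"slide": [[0,0,0.0004],[0,0,0.0008],[0,0,0.0012],[0,0,0.0015]], "roll": [0,0,0,0], "claw": [0.005,0.005,0.005,0.005]}}

```text
clock: 19.42
position: [510.2, 168.8, 274.9]
ee_rot: [0.994, 0.113, 0.001, -0.002]
contact_force: [-3.0, 8.3, 12.4]
gripper_width: 7.4
grasp_force: 63.3
```

Emit:
{"api": "carry_out", "payload": {"slide": [[0,0,0.0004],[0,0,0.0008],[0,0,0.0012]], "roll": [0,0,0], "claw": [0.005,0.005,0.005]}}

```text
clock: 19.8
position: [510.1, 169.0, 274.2]
ee_rot: [0.994, 0.113, 0.001, -0.002]
contact_force: [-5.1, 8.6, 15.0]
gripper_width: 8.0
grasp_force: 63.6
```

Emit:
{"api": "carry_out", "payload": {"slide": [[0,0,0.0004],[0,0,0.0007]], "roll": [0,0], "claw": [0.005,0.005]}}

```text
clock: 20.05
position: [510.1, 169.1, 273.7]
ee_rot: [0.994, 0.113, 0.001, -0.002]
contact_force: [-5.4, 8.7, 16.3]
gripper_width: 7.5
grasp_force: 63.7
```

Emit:
{"api": "carry_out", "payload": {"slide": [[0,0,0.0003],[0,0,0.0006],[0,0,0.0008]], "roll": [0,0,0], "claw": [0.005,0.005,0.005]}}

```text
clock: 20.42
position: [510.1, 169.2, 273.1]
ee_rot: [0.994, 0.113, 0.001, -0.002]
contact_force: [-6.2, 8.5, 17.4]
gripper_width: 7.6
grasp_force: 63.8
```

```bash
cat > ang.py <<'E'
from h import *
u=np.array([.225,-.974])
for n in('scene','top'):
    p=get_image(n);w=cloud(p,T_of(p))
    E=(w[...,:2]-[528,96])@u;L=(w[...,:2]-[528,96])@[.974,.225]
    c=(w[...,2]>60)&(w[...,2]<90)&(np.abs(L)<80)&(E>-84)&(E<70);k=np.polyfit(E[c],w[c][:,2],1)
    for _ in range(5):
        r=w[...,2]-np.polyval(k,E);d=c&(np.abs(r)<4);k=np.polyfit(E[d],w[d][:,2],1)
    print(n,'lid angle',-np.arctan(k[0]).round(4),'z front/hinge',np.polyval(k,[-80,85]),d.sum())
go()
E
python3 ang.py
```

```text
scene lid angle 0.0117 z front/hinge [72.9 71. ] 4885
top lid angle 0.0108 z front/hinge [71.7 70. ] 1869
pos [510.  169.2 273.1] F [-5.2  9.8 17.1] t 20.525 w 7.450599420675103 tilt [ 0.  0. -1.] y [ 0.2 -1.  -0. ]
```

Emit:
{"api": "carry_out", "payload": {"slide": [[0,0,0.0003],[0,0,0.0006],[0,0,0.0008]], "roll": [0,0,0], "claw": [0.005,0.005,0.005]}}

```text
clock: 20.9
position: [510.0, 169.3, 272.6]
ee_rot: [0.994, 0.113, 0.001, -0.002]
contact_force: [-7.3, 10.7, 18.7]
gripper_width: 7.7
grasp_force: 64.0
```

Emit:
{"api": "carry_out", "payload": {"slide": [[0,0,0.0003],[0,0,0.0005]], "roll": [0,0], "claw": [0.005,0.005]}}

```text
clock: 21.15
position: [510.0, 169.4, 272.2]
ee_rot: [0.994, 0.113, 0.001, -0.002]
contact_force: [-8.2, 11.0, 19.6]
gripper_width: 7.4
grasp_force: 64.1
```

Emit:
{"api": "carry_out", "payload": {"slide": [[0,0,0.0003],[0,0,0.0005],[0,0,0.0005]], "roll": [0,0,0], "claw": [0.005,0.005,0.005]}}

```text
clock: 21.52
position: [510.0, 169.5, 271.8]
ee_rot: [0.994, 0.114, 0.001, -0.002]
contact_force: [-9.0, 11.0, 20.0]
gripper_width: 7.6
grasp_force: 64.2
```

```bash
python3 ang.py
```

```text
scene lid angle 0.003 z front/hinge [71.6 71.1] 4881
top lid angle 0.005 z front/hinge [70.6 69.7] 1889
pos [510.  169.5 271.8] F [-8.2 11.5 19.9] t 21.625 w 7.881154372796378 tilt [ 0.  0. -1.] y [ 0.2 -1.  -0. ]
```

Emit:
{"api": "carry_out", "payload": {"slide": [[0,0,0.0002],[0,0,0.0004],[0,0,0.0004]], "roll": [0,0,0], "claw": [0.005,0.005,0.005]}}

```text
clock: 22.0
position: [509.9, 169.5, 271.7]
ee_rot: [0.994, 0.114, 0.001, -0.002]
contact_force: [-9.2, 10.9, 22.0]
gripper_width: 7.7
grasp_force: 64.3
```

Emit:
{"api": "carry_out", "payload": {"slide": [[0,0,0.0002],[0,0,0.0004],[0,0,0.0004]], "roll": [0,0,0], "claw": [0.005,0.005,0.005]}}

```text
clock: 22.38
position: [509.9, 169.5, 271.5]
ee_rot: [0.994, 0.114, 0.001, -0.002]
contact_force: [-9.7, 11.7, 22.5]
gripper_width: 7.8
grasp_force: 64.4
```

Emit:
{"api": "carry_out", "payload": {"slide": [[0,0,-0.0005],[0,0,-0.001],[0,0,-0.0015],[0,0,-0.002],[0,0,-0.0025],[0,0,-0.0025]], "roll": [0,0,0,0,0,0], "claw": [0.005,0.005,0.005,0.005,0.005,0.005]}}

```text
clock: 23.12
position: [510.0, 169.4, 272.1]
ee_rot: [0.994, 0.113, 0.001, -0.002]
contact_force: [-4.2, 11.9, 12.0]
gripper_width: 7.5
grasp_force: 63.2
```

```bash
python3 ang.py
```

```text
scene lid angle 0.0047 z front/hinge [71.8 71. ] 4875
top lid angle 0.0045 z front/hinge [70.7 69.9] 1885
pos [510.  169.4 272.1] F [-4.6 10.3 12.4] t 23.225 w 7.864482980876843 tilt [ 0.  0. -1.] y [ 0.2 -1.  -0. ]
```

Emit:
{"api": "carry_out", "payload": {"slide": [[0,0,-0.0005],[0,0,-0.001],[0,0,-0.0015],[0,0,-0.002],[0,0,-0.0025],[0,0,-0.003],[0,0,-0.003]], "roll": [0,0,0,0,0,0,0], "claw": [0.005,0.005,0.005,0.005,0.005,0.005,0.005]}}

```text
clock: 24.1
position: [510.1, 169.3, 272.4]
ee_rot: [0.994, 0.113, 0.0, -0.003]
contact_force: [1.3, 10.6, -2.7]
gripper_width: 8.0
grasp_force: 61.7
```

```bash
python3 ang.py
```

```text
scene lid angle 0.0066 z front/hinge [72.1 71. ] 4880
top lid angle 0.0096 z front/hinge [71.3 69.7] 1891
pos [510.1 169.3 272.4] F [ 0.5 11.3 -2.9] t 24.2 w 8.244083176473113 tilt [ 0.  0. -1.] y [ 0.2 -1.  -0. ]
```

Emit:
{"api": "carry_out", "payload": {"slide": [[0,0,0],[0,0,0],[0,0,0],[0,0,-0.02],[0,0,-0.06],[0,0,-0.12],[0,0,-0.15],[0,0,-0.15]], "roll": [0,0,0,0,0,0,0,0], "claw": [0.04,0.04,0.04,0.04,0.04,0.04,0.04,0.04]}}

```text
clock: 25.2
position: [510.7, 166.4, 426.4]
ee_rot: [0.994, 0.113, 0.002, -0.001]
contact_force: [-0.5, 0.2, -1.0]
gripper_width: 40.4
grasp_force: 0.0
```

```bash
python3 ang.py
```

```text
scene lid angle 0.0062 z front/hinge [72.  70.9] 5167
top lid angle 0.006 z front/hinge [70.9 69.9] 1750
pos [510.2 166.3 422.9] F [-0.2 -0.7 -0.7] t 25.3 w 40.15135952237759 tilt [-0. -0. -1.] y [ 0.2 -1.  -0. ]
```

The lid stays shut on its own with the gripper clear, so I'm handing in.

```bash
python3 -c "
from bench import *
print(job_done())"
```

```text
the job is handed in; nothing more can be done
None
```

The job is handed in: the lens is upright in its seat and the lid stays shut on its catch at about 0.006 rad with the gripper clear; no verdict was returned, and I did not re-measure the bottle or drill at the end.

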